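Hang two rinsed tins upside down on the drying pegs

TASK

The two rinsed tins lying on the bench have to drain: turn each one neck down and slide its neck over the drying peg that fits it, the larger tin on the thicker peg and the smaller tin on the thinner one. Push each fully home, so that its rim rests on the collar at the foot of the peg, and let go. Do not shove or knock over the spray cans, the tape measure or the drill case.

Things in the scene. Friction and masses are not known exactly. Their poses are not given: they have to be found in the camera images.
- large_tin: the larger of two plain empty metal tins (about 0.1 kg): a stiff hollow box 58 x 58 mm, 120 mm long, with a round open neck in the middle of one end. It starts lying on a side. Origin: the middle of the side it starts on, so its long axis runs 29 mm off, towards +z. +x: along the tin, out of the neck; +z: up at the start; y: across.
- large_tin_rim (a point): centre of the open rim of the larger tin's neck, in the tin's frame at x = 84, y = 0, z = 29 mm. The neck is 24 mm long, 40 mm outside, with a bore of 32 mm right through into the hollow body
- small_tin: the smaller of two plain empty metal tins (about 0.1 kg): a stiff hollow box 46 x 46 mm, 100 mm long, with a round open neck in the middle of one end. It starts lying on a side. Origin: the middle of the side it starts on, so its long axis runs 23 mm off, towards +z. +x: along the tin, out of the neck; +z: up at the start; y: across.
- small_tin_rim (a point): centre of the open rim of the smaller tin's neck, in the tin's frame at x = 74, y = 0, z = 23 mm. The neck is 24 mm long, 29 mm outside, with a bore of 22 mm right through into the hollow body
- thick_peg: the thicker of two fixed steel drying pegs: 28 mm diameter for 38 mm from its collar, then a cone down to 12 mm at the tip, 75 mm from the collar. Origin: on its axis, at the upper face of the collar, a disc of 48 mm diameter on which the rim comes to rest. +z: along the peg to its tip, 30 degrees off vertical; y is level
- thick_stand: bolted-down steel stand of the thicker peg: a plate 110 x 80 x 8 mm with a leaning 20 mm pipe that bears the collar 65 mm above the worktop. Origin on the worktop, +z up; the plate's middle is at x = 10 mm, the collar's centre at x = 20 mm; the peg leans to +x, roughly to the robot's left
- thin_peg: the thinner of two fixed steel drying pegs: 18 mm diameter for 38 mm from its collar, then a cone down to 8 mm at the tip, 75 mm from the collar. Origin: on its axis, at the upper face of the collar, a disc of 40 mm diameter on which the rim comes to rest. +z: along the peg to its tip, 30 degrees off vertical; y is level
- thin_stand: bolted-down steel stand of the thinner peg: a plate 110 x 80 x 8 mm with a leaning 20 mm pipe that bears the collar 65 mm above the worktop. Origin on the worktop, +z up; the plate's middle is at x = 10 mm, the collar's centre at x = 20 mm; the peg leans to +x, roughly to the robot's left
- can_a: white spray can standing upright behind the pegs, 68 mm diameter, 185 mm tall; a bystander; origin at the centre of its underside
- can_b: pale grey spray can standing upright to the left of the pegs, 68 mm diameter, 185 mm tall; a bystander; origin at the centre of its underside
- drill_case: closed blue drill-bit case, 100 x 170 x 39 mm, lying flat; a bystander; origin at the centre of its underside
- tape_measure: orange tape measure standing on its edge, 37 x 85 x 60 mm; a bystander; origin at the centre of its underside
Mind the look-alikes: they are no part of the job. What is shaped like the small_tin but turquoise is not meant.

How it is judged:
At the end, for the whole second after the job is handed in: The larger tin hangs neck down on the thicker peg and the smaller tin on the thinner peg: the rim's centre within 8 mm of the centre of the collar's upper face, the tin's long axis within 0.26 rad of the peg's axis, both tins at rest (distance between large_tin_rim and thick_peg below 0.008 m and angle between the x axis of large_tin and the z axis of thick_peg, either way round below 0.26 rad and linear speed of each of large_tin, small_tin below 0.02 m/s and distance between small_tin_rim and thin_peg below 0.008 m and angle between the x axis of small_tin and the z axis of thin_peg, either way round below 0.26 rad); the robot touches nothing.
It fails at once if a spray can is moved by more than 3 cm or tipped by more than 0.4 rad (distance of any of can_a, can_b from where it was at the start of the episode above 0.03 m or angle between any of can_a, can_b's own z axis and vertical above 0.4 rad).
It fails at once if another bystander (drill case, tape measure) is moved by more than 3 cm (distance of any of drill_case, tape_measure from where it was at the start of the episode above 0.03 m).
It also fails if it takes over 72 s, if anything falls off the work surface, if the arm or the gripper's body presses on something with over 40 N, if the wrist force passes 120 N, or if a joint passes its speed limit or range.

ROBOT

A 7-joint arm with a two-finger parallel gripper is mounted at the origin on the work surface; the furniture and walls round the work are solid. World frame = base frame: x ahead of the robot, y to its left, z up, the work surface at z = 0. Lengths are in m, angles in rad, forces in N, time in s.
With the tool pointing down it reaches from about 0.4 to 0.85 m from the base axis. Payload 10.4 kg.
Tool frame: the origin (TCP) lies on the centre line of the jaws, within the pads' length; the fingertips stand 11 mm ahead of it and the grasp point (between the pads) lies 8 mm behind it (manip.finger_overhang is the distance from the TCP to the fingertips, in m); z points along the fingers, y is the line along which they close (so a half turn about z gives the same grasp; the last joint's range is limited). The gripper opens to 85 mm and grips with 20 to 120 N. Pads are 22 mm wide; open, the fingers measure 114 mm over their backs; the gripper's body (76 mm by 85 mm) begins 54 mm behind the grasp point. The pads swing forward as they close: fully open they stand 13 mm farther back than shut.
Start: joints at [-1.329, 0.332, -0.065, 1.46, 0.022, 1.35, -0.088], TCP at [0.164, 0.603, 0.242] pointing down, gripper open.
Joint ranges: [-2.6, 2.6], [-0.5, 2.12], [-1.47, 1.34], [0.16, 2.42], [-1.27, 4.41], [0.06, 2.06], [-2.6, 2.6]. Speed limits (rad/s): [2.22, 2.22, 2.79, 2.79, 3.14, 3.14, 3.14].

INTERFACE

Orientations are given as a unit quaternion [x, y, z, w].
In Python, from workcell import manip, imaging, workorder gives the robot as it stands.
- The arm moves only by the tool jog_arm, never from a script. Its argument "deltas" is a list of rows, each an object with "gripper": the opening, from 0 (shut) to 1 (fully open); "offset": the shift along the tool's x, y, z in m, a list of three; "rotation": the turn, a rotation vector about the tool's x, y, z in degrees, a list of three. In form: [{"gripper": gripper, "offset": [tx, ty, tz], "rotation": [ax, ay, az]}, ...]. A call has 1 to 20 rows; each row shifts and turns the commanded pose from where the row before left it, along the tool's axes as they then stand; what a row does not reach is not made up. A row lasts 1/10 s, in which the tool goes at most 50 mm and 8.59 degrees, less where a joint would pass 70% of its speed; a pose out of reach is approached as far as the arm can. A call with a gripper value outside its range is refused whole. The fingers move at their own pace and stop on an object; "newtons" is the grip in N (left out, the last holds). Time passes only in rows, so rows that do not move let the fingers close. It gives the time, the measured TCP pose, the force, the opening and the grip force at its end, in the units of the state.
- manip.get_obs(): the state, without advancing time (a new reading comes with each control period).
- imaging.camera(name): name is "scene" or "side" or "wrist"; returns the picture (480x640x3 uint8, blue, green, red); there is no depth.
- imaging.camera_model(name): a dict with "camera_matrix" (3x3 intrinsics, pixels), "world_to_cam" (4x4, takes a point from world to camera coordinates); the wrist camera has in their place "hand_eye" (4x4, takes a point from camera to tool coordinates, whose origin is the TCP and whose axes are the flange's). Camera axes: x right, y up, looking along -z (the intrinsics and any distortion apply to the point x, -y, -z); pixel columns grow to the right and rows downward; lengths in m; the calibration is good to about 2 mm. A picture is of the moment at which its call begins: read the wrist's pose just before it. camera_model takes no time and is no camera call.
- workorder.hand_in(): hands the job in; it is judged then, once.
The state is a dict: "clock": time; "joint_pos": joint angles; "joint_velocities": joint speeds; "tau": joint torques, N m; "position": TCP position; "ee_rot": TCP orientation; "ft_force": force on the tool from outside, world axes, zero at the start; "torque": the same for the moment, N m; "grip_width": opening from 0.0 (shut) to 1.0 (fully open); "grasp_force": force on a finger pad.
Only numpy, scipy, OpenCV 4.12 (cv2) and the standard library are available. Lean on these libraries where they do the work, as an engineer would, in place of code of your own. Each camera call takes 0.05 s, during which the arm holds its last target. There are 200 camera calls.

## Working session

There is one attempt and no reset: what is moved stays moved. The work goes in short steps, Python scripts to look and compute and a tool call to move; the robot and the scene stay as the last step left them, time stands still between calls to the robot, and variables do not carry over. Pictures are saved under pics/ and viewed, at most 13 in all, crops included, and the job is handed in when it is done.

Besides the shell and the picture viewer there is one more tool, called after "Request:" by a JSON object that holds its "api" and its "payload". jog_arm: Moves the arm, as the interface text tells. Its arguments: {"type":"object","properties":{"deltas":{"type":"array","items":{"type":"object","properties":{"gripper":{"type":"number"},"offset":{"type":"array","items":{"type":"number"}},"rotation":{"type":"array","items":{"type":"number"}}}}},"newtons":{"type":"number"}},"required":["deltas"]}

```bash
mkdir -p pics; ls; python3 - <<'E'
from workcell import manip, imaging
import cv2,numpy as np
np.set_printoptions(precision=4,suppress=True)
o=manip.get_obs();print({k:np.round(v,3) for k,v in o.items()})
for n in ("scene","side"):
    cv2.imwrite(f"pics/{n}0.png",imaging.camera(n)); print(n,imaging.camera_model(n))
print(imaging.camera_model("wrist"))
E
```

```text
pics
{'clock': np.float64(0.0), 'joint_pos': array([-1.329,  0.333, -0.065,  1.461,  0.022,  1.35 , -0.089]), 'joint_velocities': array([-0.002,  0.   ,  0.002,  0.   ,  0.002,  0.   , -0.001]), 'tau': array([  0.001, -62.546,   0.05 , -39.159,   0.016,   0.01 ,  -0.   ]), 'position': array([0.163, 0.603, 0.241]), 'ee_rot': array([ 0.132,  0.991, -0.001, -0.   ]), 'ft_force': array([-0.022,  0.377, -0.005]), 'torque': array([ 0.002, -0.023,  0.01 ]), 'grasp_force': np.float64(0.0), 'grip_width': np.float64(1.0)}
scene {'camera_matrix': array([[575.2736,   0.    , 323.8295],
       [  0.    , 575.2736, 249.9747],
       [  0.    ,   0.    ,   1.    ]]), 'world_to_cam': array([[ 0.543 , -0.8397, -0.0016, -0.2642],
       [ 0.4123,  0.2649,  0.8717, -0.2589],
       [-0.7315, -0.474 ,  0.4901, -1.2815],
       [ 0.    ,  0.    ,  0.    ,  1.    ]])}
side {'camera_matrix': array([[621.4036,   0.    , 335.3761],
       [  0.    , 621.4036, 237.3601],
       [  0.    ,   0.    ,   1.    ]]), 'world_to_cam': array([[-0.9198, -0.3924, -0.0089,  0.4579],
       [ 0.2151, -0.523 ,  0.8247, -0.1806],
       [-0.3282,  0.7566,  0.5655, -1.4367],
       [ 0.    ,  0.    ,  0.    ,  1.    ]])}
{'camera_matrix': array([[357.1611,   0.    , 322.5224],
       [  0.    , 357.1611, 233.8831],
       [  0.    ,   0.    ,   1.    ]]), 'hand_eye': array([[ 0.0001,  0.9519,  0.3064,  0.0774],
       [ 1.    ,  0.0002, -0.0009, -0.0006],
       [-0.0009,  0.3064, -0.9519, -0.1321],
       [ 0.    ,  0.    ,  0.    ,  1.    ]])}
```

View pics/scene0.png

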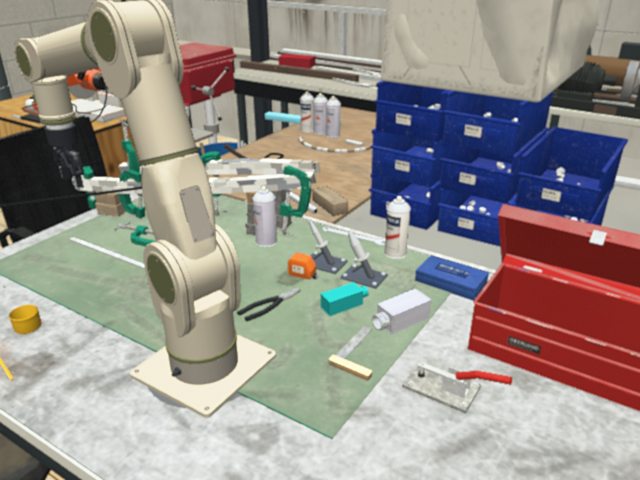

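View pics/side0.png

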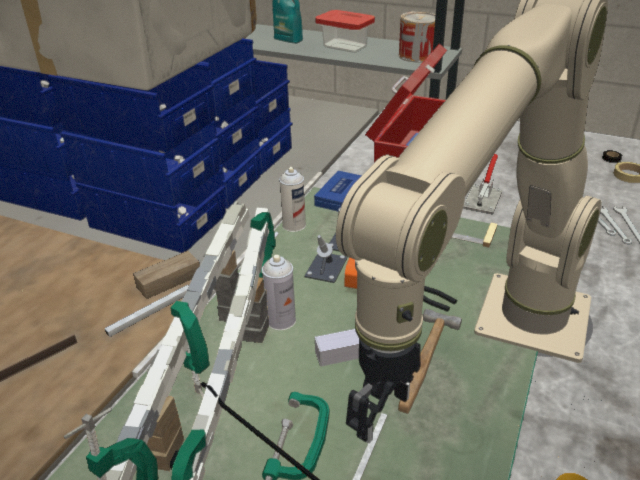

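Scene view: a pale lilac tin at (402,311) with its neck at (380,320), the turquoise look-alike at (345,298), the pegs at (325,248) and (365,265), the cans at (264,217) and (397,227), the tape at (302,265) and the case at (452,275). Side view: another pale tin at (337,347), which the arm hides in the scene view; its neck is hidden.

```bash
cat > h.py <<'E'
from workcell import manip, imaging
import cv2,numpy as np
from scipy.spatial.transform import Rotation as R
np.set_printoptions(precision=4,suppress=True)
def cam(n,o=None):
    m=imaging.camera_model(n);K=m["camera_matrix"]
    if n=="wrist":
        o=o or manip.get_obs();T=np.eye(4);T[:3,:3]=R.from_quat(o["ee_rot"]).as_matrix();T[:3,3]=o["position"]
        return K,T@m["hand_eye"]
    return K,np.linalg.inv(m["world_to_cam"])
def ray(c,p):
    K,T=c;d=np.linalg.inv(K)@[p[0],p[1],1];d=T[:3,:3]@[d[0],-d[1],-d[2]]
    return T[:3,3],d/np.linalg.norm(d)
def onz(c,p,z):
    o,d=ray(c,p);return o+d*(z-o[2])/d[2]
def proj(c,P):
    K,T=c;q=np.linalg.inv(T)@np.append(P,1);u=K@[q[0],-q[1],-q[2]];return u[:2]/u[2]
def tri(*cps):
    A=0;b=0
    for c,p in cps:
        o,d=ray(c,p);M=np.eye(3)-np.outer(d,d);A=A+M;b=b+M@o
    return np.linalg.solve(A,b)
E
python3 - <<'E'
from h import *
s=cam("scene");d=cam("side")
for n,p,z in [("large",(402,311),.03),("neck",(379,320),.03),("turq",(345,298),.023),("pegA collar",(327,262),.06),("pegB",(365,275),.06),("canB",(265,243),0),("canA",(397,255),0),("tape",(302,275),0),("case",(452,275),.02)]:
    print(n,onz(s,p,z))
print("small",onz(d,(337,347),.023)); print(onz(d,(325,268),.03))
a=cv2.imread("pics/scene0.png")[220:340,280:500];b=cv2.imread("pics/side0.png")[220:380,290:440]
cv2.imwrite("pics/c1.png",np.hstack([cv2.resize(a,(440*480//480,240)),np.zeros((240,5,3),np.uint8),cv2.resize(b,(225,240))]))
E
```

```text
large [ 0.3886 -0.292   0.03  ]
neck [ 0.3252 -0.262   0.03  ]
turq [ 0.3704 -0.1398  0.023 ]
pegA collar [ 0.4455 -0.0368  0.06  ]
pegB [ 0.4429 -0.1563  0.06  ]
canB [0.5249 0.2416 0.    ]
canA [ 0.6785 -0.1354  0.    ]
tape [0.4327 0.0383 0.    ]
case [ 0.6289 -0.3264  0.02  ]
small [0.37   0.2904 0.023 ]
[0.5024 0.0543 0.03  ]
```

View pics/c1.png

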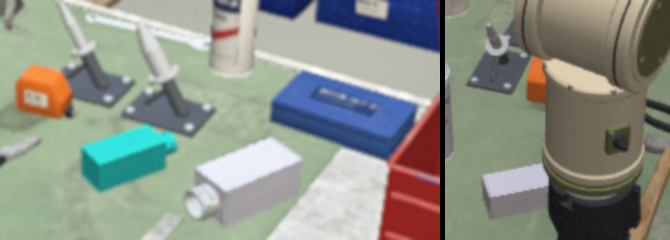

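Large tin confirmed: it is the lilac one at (402,311). The small one must be the pale box at side (337,347). I'll go above it for a close look.

Request:
{"api": "jog_arm", "payload": {"deltas": [{"offset": [-0.0235,-0.0205,0]},{"offset": [-0.0235,-0.0205,0]},{"offset": [-0.0235,-0.0205,0]},{"offset": [-0.0235,-0.0205,0]},{"offset": [-0.0235,-0.0205,0]},{"offset": [-0.0235,-0.0205,0]},{"offset": [-0.0235,-0.0205,0]},{"offset": [-0.0235,-0.0205,0]},{"offset": [-0.0235,-0.0205,0]},{"offset": [-0.0235,-0.0205,0]},{"offset": [-0.0235,-0.0205,0]},{"offset": [-0.0235,-0.0205,0]},{"offset": [0,0,0]}]}}

```text
schema error: expected keys gripper, offset, rotation
```

```bash
python3 - <<'E'
from h import *
o=manip.get_obs();print(o["position"],o["ee_rot"],o["joint_pos"],manip.finger_overhang)
im=imaging.camera("wrist");cv2.imwrite("pics/w1.png",im)
E
```

```text
[0.1635 0.6029 0.2416] [ 0.132   0.9912 -0.0006 -0.0001] [-1.3286  0.3328 -0.0647  1.4609  0.0216  1.3499 -0.0885] 0.011
```

View pics/w1.png

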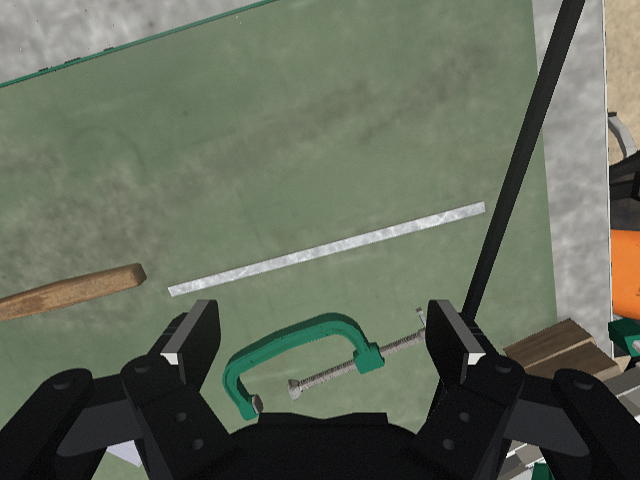

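The move was refused because every row needs all three keys. This picture, from the start pose, shows only a clamp and a ruler, with a corner of the tin at lower left (120,455). The gripper hides the lower part, so I'll stop short of the tin.

Request:
{"api": "jog_arm", "payload": {"deltas": [{"gripper": 1,"offset": [-0.026,-0.018,-0.002],"rotation": [0,0,0]},{"gripper": 1,"offset": [-0.026,-0.018,-0.002],"rotation": [0,0,0]},{"gripper": 1,"offset": [-0.026,-0.018,-0.002],"rotation": [0,0,0]},{"gripper": 1,"offset": [-0.026,-0.018,-0.002],"rotation": [0,0,0]},{"gripper": 1,"offset": [-0.026,-0.018,-0.002],"rotation": [0,0,0]},{"gripper": 1,"offset": [-0.026,-0.018,-0.002],"rotation": [0,0,0]},{"gripper": 1,"offset": [-0.026,-0.018,-0.002],"rotation": [0,0,0]},{"gripper": 1,"offset": [-0.026,-0.018,-0.002],"rotation": [0,0,0]},{"gripper": 1,"offset": [-0.026,-0.018,-0.002],"rotation": [0,0,0]},{"gripper": 1,"offset": [-0.026,-0.018,-0.002],"rotation": [0,0,0]},{"gripper": 1,"offset": [-0.026,-0.018,-0.002],"rotation": [0,0,0]},{"gripper": 1,"offset": [-0.026,-0.018,-0.002],"rotation": [0,0,0]},{"gripper": 1,"offset": [-0.026,-0.018,-0.002],"rotation": [0,0,0]},{"gripper": 1,"offset": [-0.026,-0.018,-0.002],"rotation": [0,0,0]},{"gripper": 1,"offset": [0,0,0],"rotation": [0,0,0]}]}}

```text
clock: 1.65
position: [0.4517, 0.2606, 0.2706]
ee_rot: [0.135, 0.991, -0.0, 0.001]
ft_force: [0.4, -0.8, 0.8]
grip_width: 0.998
grasp_force: 0.0
```

```bash
python3 - <<'E'
from h import *
o=manip.get_obs();print(o["clock"],o["position"],o["ee_rot"],o["joint_pos"])
im=imaging.camera("wrist");cv2.imwrite("pics/w2.png",im)
cv2.imwrite("pics/side1.png",imaging.camera("side"))
E
```

```text
1.65 [0.4517 0.2606 0.2706] [ 0.1353  0.9908 -0.0004  0.0006] [-0.8436  0.0818  0.247   1.7035 -0.019   1.3584  0.7059]
```

View pics/w2.png

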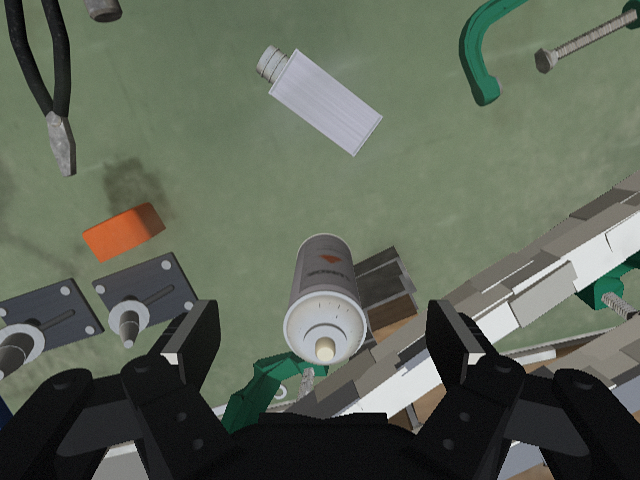

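The small tin's top face has corners at about (299,50), (383,117), (355,157) and (269,92), with its neck toward (265,62). The can is at (325,320), the thin peg's plate at (147,295) with its collar at (128,320), and the thick peg's collar at (20,345).

```bash
python3 - <<'E'
from h import *
c=cam("wrist")
def box(poly,z):
    P=np.array([onz(c,p,z) for p in poly]);return P
P=box([(297,50),(383,117),(355,157),(269,92)],.046)
print("corners",P,"mean",P.mean(0),[np.linalg.norm(P[i]-P[i-1]) for i in range(4)])
a=P[0]+P[3]-P[1]-P[2];print("az",np.degrees(np.arctan2(a[1],a[0])), "neck",onz(c,(265,62),.023))
im=cv2.imread("pics/w2.png");h=cv2.cvtColor(im,cv2.COLOR_BGR2HSV)
m=((h[...,1]<45)&(h[...,2]>115)).astype(np.uint8);m[:,:240]=0;m[170:]=0;m[:,420:]=0
m=cv2.morphologyEx(m,cv2.MORPH_OPEN,np.ones((25,25)))
k=max(cv2.findContours(m,0,2)[0],key=cv2.contourArea);r=cv2.minAreaRect(k);print(r)
Q=box(cv2.boxPoints(r),.046);print(Q,Q.mean(0),[np.linalg.norm(Q[i]-Q[i-1]) for i in range(4)])
# thin peg
for n,p,z in [("tape",(125,232),.06),("collar",(128,320),.065),("tip",(128,344),.130),("thick collar",(20,345),.065)]: print(n,onz(c,p,z))
print(box([(93,285),(174,252),(200,299),(118,334)],.008))
E
```

```text
corners [[0.3113 0.2778 0.046 ]
 [0.3876 0.3402 0.046 ]
 [0.4168 0.3058 0.046 ]
 [0.3382 0.2427 0.046 ]] mean [0.3635 0.2917 0.046 ] [np.float64(0.04420419161377674), np.float64(0.09860291315498595), np.float64(0.04515656863557951), np.float64(0.10085154560049923)]
az -141.01681823766754 neck [0.3091 0.2446 0.023 ]
((321.5, 101.0), (88.0, 99.0), 90.0)
[[0.3108 0.2544 0.046 ]
 [0.3343 0.3407 0.046 ]
 [0.4098 0.3235 0.046 ]
 [0.3845 0.2308 0.046 ]] [0.3599 0.2874 0.046 ] [np.float64(0.07742482079937761), np.float64(0.08948305416273684), np.float64(0.07743602413517862), np.float64(0.0960462692097172)]
tape [0.4263 0.0646 0.06  ]
collar [0.5177 0.0286 0.065 ]
tip [0.5124 0.0676 0.13  ]
thick collar [ 0.5152 -0.0993  0.065 ]
[[ 0.4861 -0.035   0.008 ]
 [ 0.4722  0.0764  0.008 ]
 [ 0.5381  0.0834  0.008 ]
 [ 0.5573 -0.0354  0.008 ]]
```

```bash
cat >> h.py <<'E'
def Rt(txaz,tilt):
    """tool x azimuth when down, then tilt about tool y (deg)"""
    a=np.radians(txaz);M=np.array([[np.cos(a),np.sin(a),0],[np.sin(a),-np.cos(a),0],[0,0,-1]])
    return R.from_matrix(M)*R.from_euler('y',tilt,degrees=True)
def plan(Rg,pg,o=None):
    o=o or manip.get_obs();Rc=R.from_quat(o["ee_rot"]);rv=(Rc.inv()*Rg).as_rotvec(degrees=True)
    d=np.array(pg)-o["position"]
    print("t",o["clock"],"rotvec",rv,np.linalg.norm(rv),"then tool offs",Rg.inv().apply(d),"| offs now axes",Rc.inv().apply(d),"world",d)
def now(tinc=None):
    o=manip.get_obs();M=R.from_quat(o["ee_rot"]).as_matrix()
    print("joints",o["joint_pos"],"toolx",M[:,0],"tooly",M[:,1],"toolz",M[:,2])
E
python3 - <<'E'
from h import *
plan(Rt(39,0),[.3635,.2917,.12])
plan(Rt(39,-20),[.3635,.2917,.024])
c=cam("wrist");print(onz(c,(325,328),.185))
E
```

```text
t 1.75 rotvec [ -0.0218  -0.0088 125.7439] 125.74387579015533 then tool offs [-0.0493 -0.0751  0.1502] | offs now axes [0.0897 0.0039 0.1502] world [-0.0856  0.0274 -0.1502]
t 1.75 rotvec [ 21.8819 -11.2307 124.2239] 126.63543922073912 then tool offs [ 0.0379 -0.0751  0.2482] | offs now axes [0.0897 0.0039 0.2462] world [-0.0856  0.0274 -0.2462]
[0.5087 0.2494 0.185 ]
```

Request:
{"api": "jog_arm", "payload": {"deltas": [{"gripper": 1,"offset": [0.03,0.001,0],"rotation": [0,0,0]},{"gripper": 1,"offset": [0.03,0.001,0],"rotation": [0,0,0]},{"gripper": 1,"offset": [0.03,0.001,0],"rotation": [0,0,0]},{"gripper": 1,"offset": [0,0,0],"rotation": [0,0,7.9]},{"gripper": 1,"offset": [0,0,0],"rotation": [0,0,7.9]},{"gripper": 1,"offset": [0,0,0],"rotation": [0,0,7.9]},{"gripper": 1,"offset": [0,0,0],"rotation": [0,0,7.9]},{"gripper": 1,"offset": [0,0,0],"rotation": [0,0,7.9]},{"gripper": 1,"offset": [0,0,0],"rotation": [0,0,7.9]},{"gripper": 1,"offset": [0,0,0],"rotation": [0,0,7.9]},{"gripper": 1,"offset": [0,0,0],"rotation": [0,0,7.9]},{"gripper": 1,"offset": [0,0,0],"rotation": [0,0,7.9]},{"gripper": 1,"offset": [0,0,0],"rotation": [0,0,7.9]},{"gripper": 1,"offset": [0,0,0],"rotation": [0,0,7.9]},{"gripper": 1,"offset": [0,0,0],"rotation": [0,0,7.9]},{"gripper": 1,"offset": [0,0,0],"rotation": [0,0,7.9]},{"gripper": 1,"offset": [0,0,0],"rotation": [0,0,7.9]},{"gripper": 1,"offset": [0,0,0],"rotation": [0,0,7.9]},{"gripper": 1,"offset": [0,0,0],"rotation": [0,0,7.9]}]}}

```text
clock: 3.65
position: [0.3618, 0.2922, 0.2701]
ee_rot: [0.945, 0.327, -0.0, -0.0]
ft_force: [-0.4, -0.4, 0.3]
grip_width: 0.999
grasp_force: 0.0
```

Request:
{"api": "jog_arm", "payload": {"deltas": [{"gripper": 1,"offset": [0,0,0.02],"rotation": [0,-5,0]},{"gripper": 1,"offset": [0,0,0.02],"rotation": [0,-5,0]},{"gripper": 1,"offset": [0,0,0.02],"rotation": [0,-5,0]},{"gripper": 1,"offset": [0,0,0.02],"rotation": [0,-5,0]},{"gripper": 1,"offset": [0,0,0],"rotation": [0,0,0]}]}}

```text
clock: 4.15
position: [0.3529, 0.2849, 0.1879]
ee_rot: [0.929, 0.325, -0.168, 0.059]
ft_force: [-0.4, -0.8, -0.5]
grip_width: 1.004
grasp_force: 0.0
```

```bash
python3 - <<'E'
from h import *
plan(Rt(39,-20),[.3635,.2917,.024]);now()
E
```

```text
t 4.15 rotvec [-0.1179  0.4869 -0.4295] 0.6599243973696928 then tool offs [0.0678 0.0014 0.1497] | offs now axes [0.0691 0.0012 0.1491] world [ 0.0106  0.0068 -0.1639]
joints [-0.8729  0.2627  0.1339  1.716  -0.0566  1.5226 -1.6223] toolx [ 0.7327  0.5837 -0.35  ] tooly [ 0.6233 -0.782   0.0007] toolz [-0.2733 -0.2186 -0.9368]
```

Request:
{"api": "jog_arm", "payload": {"newtons": 60, "deltas": [{"gripper": 1,"offset": [0.023,0,0],"rotation": [0,0,0]},{"gripper": 1,"offset": [0.023,0.001,0],"rotation": [0,0,0]},{"gripper": 1,"offset": [0.023,0,0],"rotation": [0,0,0]},{"gripper": 1,"offset": [0,0,0.03],"rotation": [0,0,0]},{"gripper": 1,"offset": [0,0,0.03],"rotation": [0,0,0]},{"gripper": 1,"offset": [0,0,0.03],"rotation": [0,0,0]},{"gripper": 1,"offset": [0,0,0.025],"rotation": [0,0,0]},{"gripper": 1,"offset": [0,0,0.02],"rotation": [0,0,0]},{"gripper": 1,"offset": [0,0,0.014],"rotation": [0,0,0]},{"gripper": 1,"offset": [0,0,0],"rotation": [0,0,0]},{"gripper": 0,"offset": [0,0,0],"rotation": [0,0,0]},{"gripper": 0,"offset": [0,0,0],"rotation": [0,0,0]},{"gripper": 0,"offset": [0,0,0],"rotation": [0,0,0]},{"gripper": 0,"offset": [0,0,0],"rotation": [0,0,0]},{"gripper": 0,"offset": [0,0,0],"rotation": [0,0,0]},{"gripper": 0,"offset": [0,0,0],"rotation": [0,0,0]},{"gripper": 0,"offset": [0,0,0],"rotation": [0,0,0]},{"gripper": 0,"offset": [0,0,0],"rotation": [0,0,0]}]}}

```text
clock: 5.95
position: [0.3671, 0.2934, 0.0288]
ee_rot: [0.93, 0.324, -0.163, 0.057]
ft_force: [-0.3, 0.5, 6.7]
grip_width: 0.535
grasp_force: 61.9
```

Request:
{"api": "jog_arm", "payload": {"deltas": [{"gripper": 0,"offset": [-0.007,0,-0.019],"rotation": [0,0,0]},{"gripper": 0,"offset": [-0.01,0,-0.028],"rotation": [0,0,0]},{"gripper": 0,"offset": [-0.01,0,-0.028],"rotation": [0,0,0]},{"gripper": 0,"offset": [-0.01,0,-0.028],"rotation": [0,0,0]},{"gripper": 0,"offset": [-0.01,0,-0.028],"rotation": [0,0,0]},{"gripper": 0,"offset": [-0.01,0,-0.028],"rotation": [0,0,0]},{"gripper": 0,"offset": [-0.01,0,-0.028],"rotation": [0,0,0]},{"gripper": 0,"offset": [-0.01,0,-0.028],"rotation": [0,0,0]},{"gripper": 0,"offset": [0,0,0],"rotation": [0,0,0]}]}}

```text
clock: 6.85
position: [0.3684, 0.2943, 0.2601]
ee_rot: [0.931, 0.324, -0.161, 0.056]
ft_force: [0.4, 0.1, -1.3]
grip_width: 0.531
grasp_force: 61.4
```

```bash
python3 - <<'E'
from h import *
o=manip.get_obs();print(o["position"],o["grip_width"],o["grasp_force"])
# tin pose in tool frame at grasp
Rg=R.from_quat([.93,.324,-.163,.057]);p=np.array([.3671,.2934,.0288])
M=Rg.as_matrix();x=np.array([-M[0,0],-M[1,0],0]);x/=np.linalg.norm(x)
y=M[:,1];c=np.array([.3635,.2917]);c3=np.append(c,.023);c3=c3-y*np.dot(c3-p,y)
print("tin az",np.degrees(np.arctan2(x[1],x[0])),"x_t",Rg.inv().apply(x),"rim_t",Rg.inv().apply(c3+.074*x-p))
im=imaging.camera("side");cv2.imwrite("pics/side2.png",im)
a=cv2.imread("pics/scene0.png")[215:295,300:400];b=im[215:295,270:370];b1=cv2.imread("pics/side1.png")[215:295,270:370]
w=cv2.imread("pics/w2.png")[240:390,0:220]
z=np.zeros((600,800,3),np.uint8)
f=lambda i,w_,h_:cv2.resize(i,(w_,h_),interpolation=cv2.INTER_CUBIC)
z[:300,:375]=f(a,375,300);z[:300,400:775]=f(b,375,300);z[300:600,:440]=f(w,440,300);z[300:600,450:800]=f(b1,375,300)[:,:350]
cv2.imwrite("pics/c2.png",z)
E
```

```text
[0.3684 0.2943 0.2601] 0.5305339562637775 61.44636154174805
tin az -141.58887715325093 x_t [-0.9403 -0.0001  0.3402] rim_t [-0.0713 -0.      0.0319]
```

View pics/c2.png

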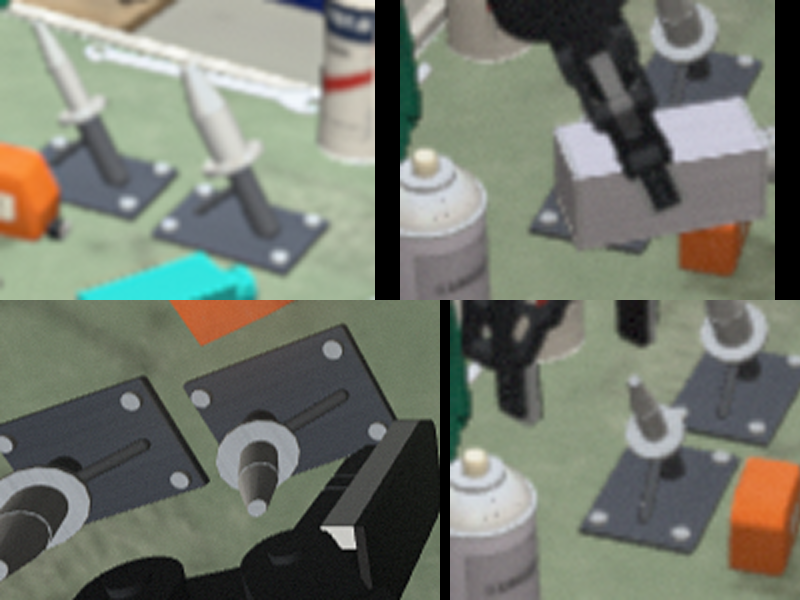

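The crops show both pegs. Thin collar: scene (322,244), side (324.7,249.7), wrist (129,317.5). Thick collar: scene (362,256), side (346,223), wrist (22.5,343.5). The small tin is held level.

```bash
python3 - <<'E'
from h import *
s=cam("scene");d=cam("side")
w=cam("wrist",dict(position=np.array([.4517,.2606,.2706]),ee_rot=[.1353,.9908,-.0004,.0006]))
def t(n,*cp):
    P=tri(*cp);print(n,P,"resid",[np.round(proj(c,P)-p,1) for c,p in cp]);return P
a=t("thin collar",(s,(321.9,244.3)),(d,(324.7,249.7)),(w,(129,317.5)))
b=t("thin tip",(s,(310.7,223)),(d,(319,236.6)),(w,(128.5,344)))
e=t("thick collar",(s,(361.9,256.3)),(d,(346,223)),(w,(22.5,343.5)))
f=t("thick tip(scene,w?)",(s,(350.7,233.7)),(w,(-1,384)))
print((b-a)/np.linalg.norm(b-a),np.linalg.norm(b-a))
# plate edges in wrist, z=.008
for n,q in [("thin",[(92,430),(183+.0,383)]),]: pass
g=lambda x,y:onz(w,(x/2,240+(y-300)/2),.008)
for p,q in [((185,382),(342,325)),((0,425),(145,377)),((342,325),(400,425)),((145,377),(207,483))]:
    v=g(*q)-g(*p);print("edge",np.degrees(np.arctan2(v[1],v[0])),np.linalg.norm(v))
E
```

```text
thin collar [0.5162 0.0259 0.0633] resid [array([-0.1,  0. ]), array([-0.4,  0. ]), array([-0.9, -0.4])]
thin tip [0.5144 0.0608 0.1244] resid [array([ 0.4, -0.5]), array([-0.4,  0.4]), array([-0.9, -2. ])]
thick collar [ 0.5145 -0.1047  0.0638] resid [array([-0.5,  0.6]), array([-1.1,  0.2]), array([-3.7,  0.4])]
thick tip(scene,w?) [ 0.5194 -0.0688  0.1266] resid [array([ 0.8, -1.1]), array([ 2.3, -4.4])]
[-0.0254  0.4952  0.8684] 0.07033301508334257
edge 94.72591328247834 0.10658723894773103
edge 93.0401526160398 0.10205058688074625
edge 6.906638836846378 0.07148920294510984
edge 2.222120543482964 0.07750542942457052
```

```bash
cat >> h.py <<'E'
def peg(c,az):
    a=np.radians(az);return np.array(c),np.array([.5*np.cos(a),.5*np.sin(a),np.cos(np.pi/6)])
def place(c,az,x_t,rim_t,h):
    c,u=peg(c,az);tilt=60-np.degrees(np.arctan2(x_t[2],-x_t[0]))
    Rg=Rt(az,tilt);print("check",Rg.apply(x_t),-u)
    return Rg,c+u*h-Rg.apply(rim_t)
THIN=([.516,.026,.065],94);XT=np.array([-.9403,0,.3402]);RT=np.array([-.0713,0,.0319])
E
python3 - <<'E'
from h import *
Rg,p=place(*THIN,XT,RT,.11);print(p);plan(Rg,p+[0,0,.03])
E
```

```text
check [ 0.0349 -0.4988 -0.866 ] [ 0.0349 -0.4988 -0.866 ]
[0.5098 0.1148 0.2306]
t 6.9 rotvec [ 10.2177  54.9186 -57.1039] 79.88305336855032 then tool offs [-0.1425  0.1291 -0.1236] | offs now axes [-0.0011  0.2285 -0.0026] world [ 0.1419 -0.1791  0.0027]
```

Request:
{"api": "jog_arm", "payload": {"deltas": [{"gripper": 0,"offset": [0,0,0],"rotation": [0.85,4.58,-4.76]},{"gripper": 0,"offset": [0,0,0],"rotation": [0.85,4.58,-4.76]},{"gripper": 0,"offset": [0,0,0],"rotation": [0.85,4.58,-4.76]},{"gripper": 0,"offset": [0,0,0],"rotation": [0.85,4.58,-4.76]},{"gripper": 0,"offset": [0,0,0],"rotation": [0.85,4.58,-4.76]},{"gripper": 0,"offset": [0,0,0],"rotation": [0.85,4.58,-4.76]},{"gripper": 0,"offset": [0,0,0],"rotation": [0.85,4.58,-4.76]},{"gripper": 0,"offset": [0,0,0],"rotation": [0.85,4.58,-4.76]},{"gripper": 0,"offset": [0,0,0],"rotation": [0.85,4.58,-4.76]},{"gripper": 0,"offset": [0,0,0],"rotation": [0.85,4.58,-4.76]},{"gripper": 0,"offset": [0,0,0],"rotation": [0.85,4.58,-4.76]},{"gripper": 0,"offset": [0,0,0],"rotation": [0.85,4.58,-4.76]}]}}

```text
clock: 8.1
position: [0.3667, 0.2929, 0.2554]
ee_rot: [0.64, 0.688, 0.234, -0.251]
ft_force: [0.8, 0.0, -1.6]
grip_width: 0.523
grasp_force: 61.4
```

```bash
python3 - <<'E'
from h import *
Rg,p=place(*THIN,XT,RT,.11);plan(Rg,p+[0,0,.03]);now()
E
```

```text
check [ 0.0349 -0.4988 -0.866 ] [ 0.0349 -0.4988 -0.866 ]
t 8.1 rotvec [-0.1081 -0.0337  0.0671] 0.1316268839379002 then tool offs [-0.1402  0.1303 -0.1249] | offs now axes [-0.1403  0.1299 -0.1253] world [ 0.143  -0.1782  0.0052]
joints [-0.7905 -0.1868  0.4298  2.1353 -0.6884  1.0656  0.0221] toolx [-0.0545  0.7625  0.6447] tooly [ 0.9974  0.0719 -0.0007] toolz [-0.0469  0.643  -0.7644]
```

Orientation reached. Next I move over the peg.

Request:
{"api": "jog_arm", "payload": {"deltas": [{"gripper": 0,"offset": [-0.014,0.013,-0.0125],"rotation": [0,0,0]},{"gripper": 0,"offset": [-0.014,0.013,-0.0125],"rotation": [0,0,0]},{"gripper": 0,"offset": [-0.014,0.013,-0.0125],"rotation": [0,0,0]},{"gripper": 0,"offset": [-0.014,0.013,-0.0125],"rotation": [0,0,0]},{"gripper": 0,"offset": [-0.014,0.013,-0.0125],"rotation": [0,0,0]},{"gripper": 0,"offset": [-0.014,0.013,-0.0125],"rotation": [0,0,0]},{"gripper": 0,"offset": [-0.014,0.013,-0.0125],"rotation": [0,0,0]},{"gripper": 0,"offset": [-0.014,0.013,-0.0125],"rotation": [0,0,0]},{"gripper": 0,"offset": [-0.014,0.013,-0.0125],"rotation": [0,0,0]},{"gripper": 0,"offset": [-0.014,0.013,-0.0125],"rotation": [0,0,0]},{"gripper": 0,"offset": [0,0,0],"rotation": [0,0,0]}]}}

```text
clock: 9.2
position: [0.511, 0.1128, 0.26]
ee_rot: [0.643, 0.686, 0.231, -0.25]
ft_force: [0.3, 1.3, -1.1]
grip_width: 0.532
grasp_force: 61.6
```

```bash
python3 - <<'E'
from h import *
Rg,p=place(*THIN,XT,RT,.10);plan(Rg,p);now()
E
```

```text
check [ 0.0349 -0.4988 -0.866 ] [ 0.0349 -0.4988 -0.866 ]
t 9.2 rotvec [-0.0452  0.2739 -0.3149] 0.4198147707732032 then tool offs [-0.0268 -0.0011  0.0272] | offs now axes [-0.0267 -0.0009  0.0274] world [-0.0009 -0.003  -0.0381]
joints [-0.5468  0.2043  0.7345  1.81   -0.8099  1.4578  0.4697] toolx [-0.0481  0.7664  0.6406] tooly [ 0.9978  0.0661 -0.0041] toolz [-0.0455  0.639  -0.7679]
```

Request:
{"api": "jog_arm", "payload": {"deltas": [{"gripper": 0,"offset": [-0.009,0,0.009],"rotation": [0,0,0]},{"gripper": 0,"offset": [-0.009,-0.001,0.009],"rotation": [0,0,0]},{"gripper": 0,"offset": [-0.009,0,0.009],"rotation": [0,0,0]},{"gripper": 0,"offset": [0,0,0],"rotation": [0,0,0]}]}}

```text
clock: 9.6
position: [0.5077, 0.1123, 0.2212]
ee_rot: [0.641, 0.687, 0.231, -0.252]
ft_force: [-0.2, -0.6, -1.1]
grip_width: 0.53
grasp_force: 61.6
```

```bash
python3 - <<'E'
from h import *
Rg,p=place(*THIN,XT,RT,.10);plan(Rg,p)
o=manip.get_obs();Rc=R.from_quat(o["ee_rot"]);rim=Rc.apply(RT)+o["position"];ax=Rc.apply(XT)
c,u=peg(*THIN);s=cam("scene");d=cam("side");print("rim pred",rim,"offaxis",rim-c-u*np.dot(rim-c,u),np.dot(rim-c,u))
z=np.zeros((480,800,3),np.uint8)
for i,(n,k) in enumerate([("scene",s),("side",d)]):
    im=imaging.camera(n);cv2.imwrite(f"pics/{n}3.png",im)
    q=proj(k,rim);x0,y0=int(q[0])-50,int(q[1])-50
    print(n,"rim px",q,"neckbase",proj(k,rim-.024*ax),"tip px",proj(k,c+u*.075),"x0y0",x0,y0)
    z[:400,i*400:i*400+400]=cv2.resize(im[y0:y0+100,x0:x0+100],(400,400),interpolation=cv2.INTER_CUBIC)
cv2.imwrite("pics/c3.png",z)
E
```

```text
check [ 0.0349 -0.4988 -0.866 ] [ 0.0349 -0.4988 -0.866 ]
t 9.6 rotvec [-0.2998  0.1321 -0.1871] 0.3772182846349241 then tool offs [-0.0016  0.0023 -0.0023] | offs now axes [-0.0016  0.0023 -0.0024] world [ 0.0025 -0.0026  0.0008]
rim pred [0.5096 0.0783 0.1509] offaxis [-0.0028  0.002  -0.0013] 0.10069535058733124
scene rim px [304.8444 213.1445] neckbase [301.0304 205.5456] tip px [310.0637 220.6042] x0y0 254 163
side rim px [317.1146 231.9883] neckbase [315.0166 227.2992] tip px [318.4903 235.7303] x0y0 267 181
```

View pics/c3.png

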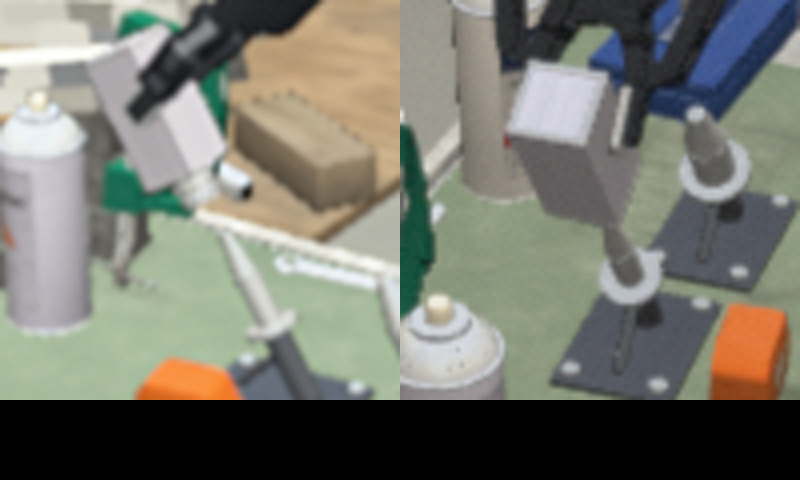

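The rim is at scene (305,212.5), matching the prediction, with the peg tip at (309.5,222). Correct by about 2 mm and slide on.

Request:
{"api": "jog_arm", "payload": {"deltas": [{"gripper": 0,"offset": [-0.0015,0.0023,-0.002],"rotation": [0,0,0]},{"gripper": 0,"offset": [-0.0094,0,0.0034],"rotation": [0,0,0]},{"gripper": 0,"offset": [-0.0094,0,0.0034],"rotation": [0,0,0]},{"gripper": 0,"offset": [-0.0094,0,0.0034],"rotation": [0,0,0]},{"gripper": 0,"offset": [-0.0094,0,0.0034],"rotation": [0,0,0]},{"gripper": 0,"offset": [-0.0094,0,0.0034],"rotation": [0,0,0]},{"gripper": 0,"offset": [0,0,0],"rotation": [0,0,0]}]}}

```text
clock: 10.4
position: [0.5128, 0.0837, 0.1794]
ee_rot: [0.642, 0.686, 0.231, -0.251]
ft_force: [-0.4, -0.7, -1.2]
grip_width: 0.529
grasp_force: 61.6
```

```bash
cat >> h.py <<'E'
def chk(PG,X,T):
    o=manip.get_obs();Rc=R.from_quat(o["ee_rot"]);rim=Rc.apply(T)+o["position"];c,u=peg(*PG);h=np.dot(rim-c,u)
    print("t",o["clock"],"h",h,"offaxis in tool",Rc.inv().apply(rim-c-u*h),"F tool",Rc.inv().apply(o["ft_force"]),"M",o["torque"],"ang",np.degrees(np.arccos(-Rc.apply(X)@u)))
E
python3 -c "
from h import *
for i in range(3): chk(THIN,XT,RT)"
```

```text
t 10.4 h 0.05001330719202755 offaxis in tool [-0.0006  0.0004 -0.0016] F tool [-1.3092 -0.3982  0.4495] M [-0.7913 -0.0619 -0.0189] ang 0.6495302132522353
t 10.4 h 0.05001330719202755 offaxis in tool [-0.0006  0.0004 -0.0016] F tool [-1.3092 -0.3982  0.4495] M [-0.7913 -0.0619 -0.0189] ang 0.6495302132522353
t 10.4 h 0.05001330719202755 offaxis in tool [-0.0006  0.0004 -0.0016] F tool [-1.3092 -0.3982  0.4495] M [-0.7913 -0.0619 -0.0189] ang 0.6495302132522353
```

Request:
{"api": "jog_arm", "payload": {"deltas": [{"gripper": 0,"offset": [-0.0057,0,0.002],"rotation": [0,0,0]},{"gripper": 0,"offset": [-0.0057,0,0.002],"rotation": [0,0,0]},{"gripper": 0,"offset": [-0.0057,0,0.002],"rotation": [0,0,0]},{"gripper": 0,"offset": [-0.0057,0,0.002],"rotation": [0,0,0]},{"gripper": 0,"offset": [0,0,0],"rotation": [0,0,0]}]}}

```text
clock: 10.9
position: [0.5137, 0.0719, 0.1593]
ee_rot: [0.641, 0.687, 0.232, -0.251]
ft_force: [-0.1, 0.5, -1.3]
grip_width: 0.529
grasp_force: 61.7
```

```bash
python3 -c "
from h import *
chk(THIN,XT,RT)"
```

```text
t 10.9 h 0.02674851272645767 offaxis in tool [-0.0006  0.0007 -0.0017] F tool [-0.4356 -0.1005  1.3855] M [-0.8219 -0.0275 -0.0372] ang 0.617900295939702
```

Free of contact with h = 27 mm. Continue until the collar is felt.

Request:
{"api": "jog_arm", "payload": {"deltas": [{"gripper": 0,"offset": [-0.0047,0,0.0017],"rotation": [0,0,0]},{"gripper": 0,"offset": [-0.0047,0,0.0017],"rotation": [0,0,0]},{"gripper": 0,"offset": [-0.0047,0,0.0017],"rotation": [0,0,0]},{"gripper": 0,"offset": [-0.0047,0,0.0017],"rotation": [0,0,0]},{"gripper": 0,"offset": [-0.0047,0,0.0017],"rotation": [0,0,0]},{"gripper": 0,"offset": [0,0,0],"rotation": [0,0,0]}]}}

```text
clock: 11.5
position: [0.5148, 0.0595, 0.1381]
ee_rot: [0.641, 0.687, 0.232, -0.251]
ft_force: [-0.5, 1.9, -2.8]
grip_width: 0.53
grasp_force: 61.5
```

```bash
python3 -c "
from h import *
chk(THIN,XT,RT)"
```

```text
t 11.5 h 0.0021273560047173116 offaxis in tool [-0.0007  0.0009 -0.0018] F tool [-0.3131 -0.3139  3.3367] M [-0.7621 -0.1315 -0.0705] ang 0.6052029740320155
```

Request:
{"api": "jog_arm", "payload": {"deltas": [{"gripper": 0,"offset": [-0.001,0,0.0004],"rotation": [0,0,0]},{"gripper": 0,"offset": [-0.001,0,0.0004],"rotation": [0,0,0]},{"gripper": 0,"offset": [-0.001,0,0.0004],"rotation": [0,0,0]},{"gripper": 0,"offset": [0,0,0],"rotation": [0,0,0]}]}}

```text
clock: 11.9
position: [0.515, 0.0596, 0.1376]
ee_rot: [0.64, 0.687, 0.234, -0.252]
ft_force: [-4.5, 3.1, 13.2]
grip_width: 0.529
grasp_force: 62.4
```

```bash
python3 -c "
from h import *
chk(THIN,XT,RT)"
```

```text
t 11.9 h 0.0017887807600955497 offaxis in tool [-0.0005  0.0013 -0.0013] F tool [11.1143 -4.3312 -7.8171] M [1.4708 0.9706 0.4964] ang 0.5821493871659094
```

Upward contact of about 13 N, so the rim is on the collar. Release and back off.

Request:
{"api": "jog_arm", "payload": {"deltas": [{"gripper": 1,"offset": [0,0,0],"rotation": [0,0,0]},{"gripper": 1,"offset": [0,0,0],"rotation": [0,0,0]},{"gripper": 1,"offset": [0,0,0],"rotation": [0,0,0]},{"gripper": 1,"offset": [0,0,0],"rotation": [0,0,0]},{"gripper": 1,"offset": [0,0,0],"rotation": [0,0,0]},{"gripper": 1,"offset": [0,0,0],"rotation": [0,0,0]},{"gripper": 1,"offset": [0,0,-0.02],"rotation": [0,0,0]},{"gripper": 1,"offset": [0,0,-0.025],"rotation": [0,0,0]},{"gripper": 1,"offset": [0,0,-0.025],"rotation": [0,0,0]},{"gripper": 1,"offset": [0,0,-0.025],"rotation": [0,0,0]},{"gripper": 1,"offset": [0,0,-0.025],"rotation": [0,0,0]},{"gripper": 1,"offset": [0,0,-0.03],"rotation": [0,0,0]},{"gripper": 1,"offset": [0,0,-0.03],"rotation": [0,0,0]},{"gripper": 1,"offset": [0,0,0],"rotation": [0,0,0]}]}}

```text
clock: 13.3
position: [0.5241, -0.0603, 0.2761]
ee_rot: [0.642, 0.687, 0.233, -0.248]
ft_force: [-0.9, -0.2, 1.0]
grip_width: 1.0
grasp_force: 0.0
```

```bash
python3 - <<'E'
from h import *
now()
im=imaging.camera("scene");cv2.imwrite("pics/scene4.png",im)
w=imaging.camera("wrist");cv2.imwrite("pics/w4.png",w)
z=np.zeros((480,800,3),np.uint8);z[:,:400]=cv2.resize(im[190:310,290:390],(400,480),interpolation=cv2.INTER_CUBIC);z[:300,400:]=cv2.resize(w,(400,300))
cv2.imwrite("pics/c4.png",z)
plan(Rt(-25,-20),[.39,-.29,.25])
E
```

```text
joints [-0.2423  0.3893  0.8133  1.6166 -0.8181  1.7268  0.7321] toolx [-0.0518  0.7661  0.6407] tooly [0.9978 0.0664 0.0012] toolz [-0.0416  0.6393 -0.7678]
t 13.4 rotvec [-21.3246 -35.9949 120.7173] 127.76165427097456 then tool offs [-0.0133  0.2672  0.0298] | offs now axes [-0.186  -0.1492 -0.1249] world [-0.1335 -0.2326 -0.0235]
```

View pics/c4.png

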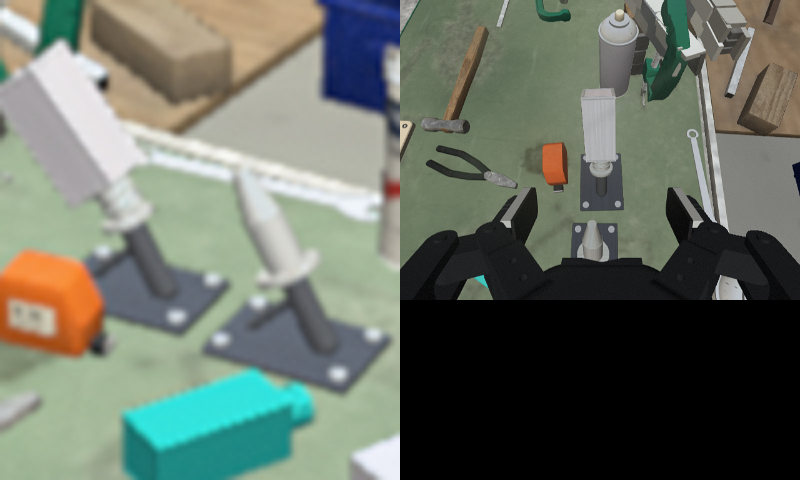

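The small tin sits home on the thin peg (its neck is on the collar in the scene crop). Now the large tin: first bring the tool upright and turn it.

Request:
{"api": "jog_arm", "payload": {"deltas": [{"gripper": 1,"offset": [0,0,0],"rotation": [0,-8,0]},{"gripper": 1,"offset": [0,0,0],"rotation": [0,-8,0]},{"gripper": 1,"offset": [0,0,0],"rotation": [0,-8,0]},{"gripper": 1,"offset": [0,0,0],"rotation": [0,-8,0]},{"gripper": 1,"offset": [0,0,0],"rotation": [0,-8,0]},{"gripper": 1,"offset": [0,0,0],"rotation": [0,0,8]},{"gripper": 1,"offset": [0,0,0],"rotation": [0,0,8]},{"gripper": 1,"offset": [0,0,0],"rotation": [0,0,8]},{"gripper": 1,"offset": [0,0,0],"rotation": [0,0,8]},{"gripper": 1,"offset": [0,0,0],"rotation": [0,0,8]},{"gripper": 1,"offset": [0,0,0],"rotation": [0,0,8]},{"gripper": 1,"offset": [0,0,0],"rotation": [0,0,8]},{"gripper": 1,"offset": [0,0,0],"rotation": [0,0,8]},{"gripper": 1,"offset": [0,0,0],"rotation": [0,0,8]},{"gripper": 1,"offset": [0,0,0],"rotation": [0,0,8]},{"gripper": 1,"offset": [0,0,0],"rotation": [0,0,8]},{"gripper": 1,"offset": [0,0,0],"rotation": [0,0,8]},{"gripper": 1,"offset": [0,0,0],"rotation": [0,0,8]},{"gripper": 1,"offset": [0,0,0],"rotation": [0,0,8]},{"gripper": 1,"offset": [0,0,0],"rotation": [0,0,8]}]}}

```text
clock: 15.4
position: [0.5229, -0.0559, 0.2725]
ee_rot: [0.974, -0.227, -0.002, 0.001]
ft_force: [-0.1, 0.9, 0.0]
grip_width: 0.998
grasp_force: 0.0
```

```bash
python3 - <<'E'
from h import *
now();plan(Rt(-25,0),[.32,-.26,.29])
E
```

```text
joints [-0.9318  0.1289  1.049   1.7154 -0.1135  1.3669 -1.8909] toolx [ 0.8973 -0.4415 -0.0035] tooly [-0.4415 -0.8973  0.0019] toolz [-0.004  -0.0001 -1.    ]
t 15.4 rotvec [ 0.1054  0.2014 -1.1977] 1.2190993483969115 then tool offs [-0.0976  0.2707 -0.0175] | offs now axes [-0.092   0.2727 -0.0167] world [-0.2029 -0.2041  0.0175]
```

Request:
{"api": "jog_arm", "payload": {"deltas": [{"gripper": 1,"offset": [-0.009,0.027,-0.002],"rotation": [0,0,0]},{"gripper": 1,"offset": [-0.009,0.027,-0.002],"rotation": [0,0,0]},{"gripper": 1,"offset": [-0.009,0.027,-0.002],"rotation": [0,0,0]},{"gripper": 1,"offset": [-0.009,0.027,-0.002],"rotation": [0,0,0]},{"gripper": 1,"offset": [-0.009,0.027,-0.002],"rotation": [0,0,0]},{"gripper": 1,"offset": [-0.009,0.027,-0.002],"rotation": [0,0,0]},{"gripper": 1,"offset": [-0.009,0.027,-0.002],"rotation": [0,0,0]},{"gripper": 1,"offset": [-0.009,0.027,-0.002],"rotation": [0,0,0]},{"gripper": 1,"offset": [-0.009,0.027,-0.002],"rotation": [0,0,0]},{"gripper": 1,"offset": [-0.009,0.027,-0.002],"rotation": [0,0,0]},{"gripper": 1,"offset": [0,0,0],"rotation": [0,0,0]}]}}

```text
clock: 16.5
position: [0.3224, -0.262, 0.2937]
ee_rot: [0.974, -0.226, -0.001, -0.0]
ft_force: [0.8, -0.1, -0.4]
grip_width: 0.999
grasp_force: 0.0
```

```bash
python3 - <<'E'
from h import *
now();o=manip.get_obs();print(o["position"],o["ee_rot"])
w=imaging.camera("wrist");cv2.imwrite("pics/w5.png",w)
E
```

```text
joints [-0.6326 -0.4673  0.9204  1.9208  0.3666  1.5231 -1.8136] toolx [ 0.8978 -0.4404 -0.0023] tooly [-0.4404 -0.8978  0.    ] toolz [-0.0021  0.001  -1.    ]
[ 0.3224 -0.262   0.2937] [ 0.9741 -0.2261 -0.0011 -0.0003]
```

View pics/w5.png

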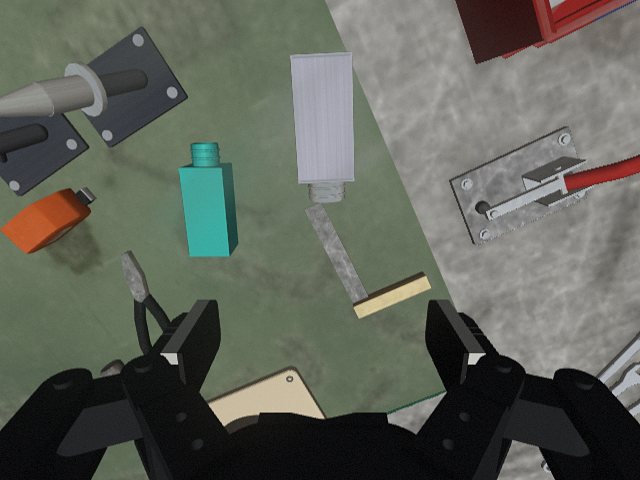

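Large tin: top-face corners at about (291,55), (352,53), (354,182) and (299,184), neck at (328,191). The turquoise look-alike is at (208,205), and the thick peg's collar at (87,90).

```bash
python3 - <<'E'
from h import *
c=cam("wrist",dict(position=np.array([.3224,-.262,.2937]),ee_rot=[.9741,-.2261,-.0011,-.0003]))
im=cv2.imread("pics/w5.png");h=cv2.cvtColor(im,cv2.COLOR_BGR2HSV)
P=np.array([onz(c,p,.058) for p in [(291,55),(352,53),(354,182),(299,184)]]);print(P,P.mean(0),[np.linalg.norm(P[i]-P[i-1]) for i in range(4)])
a=P[2]+P[3]-P[0]-P[1];az=np.degrees(np.arctan2(a[1],a[0]));print("az",az,"neck rim",onz(c,(328,200),.029))
m=P.mean(0)[:2];a=np.radians(az);print("rim from top",m+.084*np.array([np.cos(a),np.sin(a)]))
s=cam("scene")
print("thick collar",onz(c,(87,90),.065),tri((s,(361.9,256.3)),(cam("side"),(346,223)),(c,(87,90))))
plan(Rt(az+180,-20),[m[0],m[1],.033])
E
```

```text
[[ 0.4573 -0.2955  0.058 ]
 [ 0.4338 -0.3472  0.058 ]
 [ 0.3235 -0.2988  0.058 ]
 [ 0.3466 -0.2468  0.058 ]] [ 0.3903 -0.2971  0.058 ] [np.float64(0.1208741647825775), np.float64(0.05677200747101194), np.float64(0.12046330641189167), np.float64(0.056903031328021714)]
az 156.27345125365238 neck rim [ 0.3123 -0.264   0.029 ]
rim from top [ 0.3134 -0.2633]
thick collar [ 0.5142 -0.1097  0.065 ] [ 0.5136 -0.1077  0.0646]
t 16.55 rotvec [ -0.3882 -19.8671  -2.2939] 20.002878072669436 then tool offs [0.1604 0.0066 0.219 ] | offs now axes [0.0766 0.0035 0.2605] world [ 0.0667 -0.0366 -0.2606]
```

Request:
{"api": "jog_arm", "payload": {"deltas": [{"gripper": 1,"offset": [0,0,0],"rotation": [0,-5,-0.6]},{"gripper": 1,"offset": [0,0,0],"rotation": [0,-5,-0.6]},{"gripper": 1,"offset": [0,0,0],"rotation": [0,-5,-0.6]},{"gripper": 1,"offset": [0,0,0],"rotation": [0,-5,-0.6]},{"gripper": 1,"offset": [0.027,0.001,0],"rotation": [0,0,0]},{"gripper": 1,"offset": [0.027,0.001,0],"rotation": [0,0,0]},{"gripper": 1,"offset": [0.027,0.001,0],"rotation": [0,0,0]},{"gripper": 1,"offset": [0.027,0.001,0],"rotation": [0,0,0]},{"gripper": 1,"offset": [0.027,0.001,0],"rotation": [0,0,0]},{"gripper": 1,"offset": [0.025,0.001,0],"rotation": [0,0,0]},{"gripper": 1,"offset": [0,0,0.03],"rotation": [0,0,0]},{"gripper": 1,"offset": [0,0,0.03],"rotation": [0,0,0]},{"gripper": 1,"offset": [0,0,0.03],"rotation": [0,0,0]},{"gripper": 1,"offset": [0,0,0],"rotation": [0,0,0]}]}}

```text
clock: 17.95
position: [0.4272, -0.3094, 0.1625]
ee_rot: [0.967, -0.205, -0.144, -0.031]
ft_force: [-0.2, 0.6, 0.2]
grip_width: 1.0
grasp_force: 0.0
```

```bash
python3 - <<'E'
from h import *
plan(Rt(-23.7,-20),[.3903,-.2971,.033]);now()
E
```

```text
t 17.95 rotvec [-0.1827 -3.0453 -0.2517] 3.0611373547183973 then tool offs [0.0079 0.0036 0.1349] | offs now axes [0.0008 0.004  0.1352] world [-0.0369  0.0123 -0.1295]
joints [-0.2372  0.6065  1.0616  1.6265 -0.4106  1.5025 -1.084 ] toolx [ 0.8741 -0.3886 -0.2916] tooly [-0.4067 -0.9136 -0.0016] toolz [-0.2658  0.12   -0.9565]
```

Request:
{"api": "jog_arm", "payload": {"newtons": 60, "deltas": [{"gripper": 1,"offset": [0,0,0],"rotation": [0,-3,-0.2]},{"gripper": 1,"offset": [0.008,0.0035,0.02],"rotation": [0,0,0]},{"gripper": 1,"offset": [0,0,0.03],"rotation": [0,0,0]},{"gripper": 1,"offset": [0,0,0.03],"rotation": [0,0,0]},{"gripper": 1,"offset": [0,0,0.025],"rotation": [0,0,0]},{"gripper": 1,"offset": [0,0,0.018],"rotation": [0,0,0]},{"gripper": 1,"offset": [0,0,0.01],"rotation": [0,0,0]},{"gripper": 1,"offset": [0,0,0],"rotation": [0,0,0]},{"gripper": 0,"offset": [0,0,0],"rotation": [0,0,0]},{"gripper": 0,"offset": [0,0,0],"rotation": [0,0,0]},{"gripper": 0,"offset": [0,0,0],"rotation": [0,0,0]},{"gripper": 0,"offset": [0,0,0],"rotation": [0,0,0]},{"gripper": 0,"offset": [0,0,0],"rotation": [0,0,0]},{"gripper": 0,"offset": [0,0,0],"rotation": [0,0,0]},{"gripper": 0,"offset": [0,0,0],"rotation": [0,0,0]},{"gripper": 0,"offset": [0,0,0],"rotation": [0,0,0]}]}}

```text
clock: 19.55
position: [0.3942, -0.3011, 0.0396]
ee_rot: [0.964, -0.204, -0.165, -0.036]
ft_force: [2.2, -0.1, 7.1]
grip_width: 0.669
grasp_force: 64.4
```

```bash
python3 - <<'E'
from h import *
o=manip.get_obs();Rg=R.from_quat(o["ee_rot"]);p=o["position"];now()
M=Rg.as_matrix();x=np.array([-M[0,0],-M[1,0],0]);x/=np.linalg.norm(x);y=M[:,1]
c3=np.array([.3903,-.2971,.029]);print("lat",np.dot(c3-p,y));c3=c3-y*np.dot(c3-p,y)
print("az",np.degrees(np.arctan2(x[1],x[0])),"x_t",Rg.inv().apply(x),"rim_t",Rg.inv().apply(c3+.084*x-p),"p",p)
E
```

```text
joints [-0.1833  0.728   0.9667  1.768  -0.4911  1.3113 -1.02  ] toolx [ 0.8625 -0.3812 -0.3327] tooly [-0.4048 -0.9144 -0.0018] toolz [-0.3035  0.1362 -0.943 ]
lat -0.002079910144326789
az 156.15549030486184 x_t [-0.943   0.0006  0.3327] rim_t [-0.0806  0.0001  0.0396] p [ 0.3942 -0.3011  0.0396]
```

Request:
{"api": "jog_arm", "payload": {"deltas": [{"gripper": 0,"offset": [-0.007,0,-0.019],"rotation": [0,0,0]},{"gripper": 0,"offset": [-0.01,0,-0.0283],"rotation": [0,0,0]},{"gripper": 0,"offset": [-0.01,0,-0.0283],"rotation": [0,0,0]},{"gripper": 0,"offset": [-0.01,0,-0.0283],"rotation": [0,0,0]},{"gripper": 0,"offset": [-0.01,0,-0.0283],"rotation": [0,0,0]},{"gripper": 0,"offset": [-0.01,0,-0.0283],"rotation": [0,0,0]},{"gripper": 0,"offset": [-0.01,0,-0.0283],"rotation": [0,0,0]},{"gripper": 0,"offset": [-0.01,0,-0.0283],"rotation": [0,0,0]},{"gripper": 0,"offset": [-0.01,0,-0.0283],"rotation": [0,0,0]},{"gripper": 0,"offset": [0,0,0],"rotation": [0,0,0]}]}}

```text
clock: 20.55
position: [0.3937, -0.3024, 0.3023]
ee_rot: [0.965, -0.204, -0.163, -0.035]
ft_force: [-0.1, -0.4, -1.5]
grip_width: 0.669
grasp_force: 64.2
```

```bash
cat >> h.py <<'E'
THICK=([.5140,-.1065,.065],92.5);XL=np.array([-.943,0,.3327]);RL=np.array([-.0806,0,.0396])
E
python3 - <<'E'
from h import *
now();Rg,p=place(*THICK,XL,RL,.10);plan(Rg,p+[0,0,.03]);print(p)
o=manip.get_obs();Rc=R.from_quat(o["ee_rot"]);z=Rt(-23.7,-20)
print("after untilt: yaw, tilt from level", (Rt(-23.7,0).inv()*Rt(92.5,0)).as_rotvec(degrees=True))
E
```

```text
joints [-0.3123  0.4595  1.1745  1.5032 -0.2777  1.7629 -1.1108] toolx [ 0.8631 -0.3826 -0.3297] tooly [-0.4057 -0.914  -0.0013] toolz [-0.3008  0.1349 -0.9441]
check [ 0.0218 -0.4995 -0.866 ] [ 0.0218 -0.4995 -0.866 ]
t 20.55 rotvec [  22.1558   37.0229 -117.9918] 125.63293014731266 then tool offs [0.1847 0.1288 0.2085] | offs now axes [ 0.0056 -0.3043  0.039 ] world [ 0.1166  0.2813 -0.0382]
[ 0.5103 -0.0211  0.2341]
after untilt: yaw, tilt from level [   0.     0.  -116.2]
```

Request:
{"api": "jog_arm", "payload": {"deltas": [{"gripper": 0,"offset": [0,0,0],"rotation": [1.38,2.31,-7.37]},{"gripper": 0,"offset": [0,0,0],"rotation": [1.38,2.31,-7.37]},{"gripper": 0,"offset": [0,0,0],"rotation": [1.38,2.31,-7.37]},{"gripper": 0,"offset": [0,0,0],"rotation": [1.38,2.31,-7.37]},{"gripper": 0,"offset": [0,0,0],"rotation": [1.38,2.31,-7.37]},{"gripper": 0,"offset": [0,0,0],"rotation": [1.38,2.31,-7.37]},{"gripper": 0,"offset": [0,0,0],"rotation": [1.38,2.31,-7.37]},{"gripper": 0,"offset": [0,0,0],"rotation": [1.38,2.31,-7.37]},{"gripper": 0,"offset": [0,0,0],"rotation": [1.38,2.31,-7.37]},{"gripper": 0,"offset": [0,0,0],"rotation": [1.38,2.31,-7.37]},{"gripper": 0,"offset": [0,0,0],"rotation": [1.38,2.31,-7.37]},{"gripper": 0,"offset": [0,0,0],"rotation": [1.38,2.31,-7.37]},{"gripper": 0,"offset": [0,0,0],"rotation": [1.38,2.31,-7.37]},{"gripper": 0,"offset": [0,0,0],"rotation": [1.38,2.31,-7.37]},{"gripper": 0,"offset": [0,0,0],"rotation": [1.38,2.31,-7.37]},{"gripper": 0,"offset": [0,0,0],"rotation": [1.38,2.31,-7.37]},{"gripper": 0,"offset": [0,0,0],"rotation": [0,0,0]}]}}

```text
clock: 22.25
position: [0.393, -0.3013, 0.2973]
ee_rot: [0.649, 0.677, 0.239, -0.254]
ft_force: [0.2, -0.3, -1.0]
grip_width: 0.672
grasp_force: 64.2
```

```bash
python3 - <<'E'
from h import *
now();Rg,p=place(*THICK,XL,RL,.10);plan(Rg,p+[0,0,.03])
E
```

```text
joints [ 0.3403  0.4825  0.7013  1.4355 -0.6349  1.9745  1.0701] toolx [-0.0293  0.757   0.6528] tooly [ 0.999   0.044  -0.0062] toolz [-0.0334  0.652  -0.7575]
check [ 0.0218 -0.4995 -0.866 ] [ 0.0218 -0.4995 -0.866 ]
t 22.25 rotvec [-0.2841 -0.1867 -0.2146] 0.40203275521118115 then tool offs [0.1872 0.1294 0.204 ] | offs now axes [0.187  0.1297 0.2039] world [ 0.1173  0.2802 -0.0332]
```

Request:
{"api": "jog_arm", "payload": {"deltas": [{"gripper": 0,"offset": [0.0156,0.0108,0.017],"rotation": [0,0,0]},{"gripper": 0,"offset": [0.0156,0.0108,0.017],"rotation": [0,0,0]},{"gripper": 0,"offset": [0.0156,0.0108,0.017],"rotation": [0,0,0]},{"gripper": 0,"offset": [0.0156,0.0108,0.017],"rotation": [0,0,0]},{"gripper": 0,"offset": [0.0156,0.0108,0.017],"rotation": [0,0,0]},{"gripper": 0,"offset": [0.0156,0.0108,0.017],"rotation": [0,0,0]},{"gripper": 0,"offset": [0.0156,0.0108,0.017],"rotation": [0,0,0]},{"gripper": 0,"offset": [0.0156,0.0108,0.017],"rotation": [0,0,0]},{"gripper": 0,"offset": [0.0156,0.0108,0.017],"rotation": [0,0,0]},{"gripper": 0,"offset": [0.0156,0.0108,0.017],"rotation": [0,0,0]},{"gripper": 0,"offset": [0.0156,0.0108,0.017],"rotation": [0,0,0]},{"gripper": 0,"offset": [0.0156,0.0108,0.017],"rotation": [0,0,0]},{"gripper": 0,"offset": [0,0,0],"rotation": [0,0,0]}]}}

```text
clock: 23.55
position: [0.5109, -0.0171, 0.265]
ee_rot: [0.649, 0.677, 0.238, -0.254]
ft_force: [0.6, 0.7, -2.3]
grip_width: 0.668
grasp_force: 64.2
```

```bash
python3 - <<'E'
from h import *
now();Rg,p=place(*THICK,XL,RL,.095);plan(Rg,p)
E
```

```text
joints [-0.1236  0.2742  0.5503  1.7075 -0.7546  1.5991  0.6139] toolx [-0.029   0.7578  0.6518] tooly [ 0.999   0.0445 -0.0073] toolz [-0.0345  0.6509 -0.7584]
check [ 0.0218 -0.4995 -0.866 ] [ 0.0218 -0.4995 -0.866 ]
t 23.55 rotvec [-0.3494 -0.1114 -0.233 ] 0.4344761856560735 then tool offs [-0.0278 -0.0008  0.0226] | offs now axes [-0.0279 -0.0006  0.0225] world [-0.0005 -0.0065 -0.0352]
```

Request:
{"api": "jog_arm", "payload": {"deltas": [{"gripper": 0,"offset": [-0.009,0,0.0075],"rotation": [0,0,0]},{"gripper": 0,"offset": [-0.009,-0.0005,0.0075],"rotation": [0,0,0]},{"gripper": 0,"offset": [-0.009,0,0.0075],"rotation": [0,0,0]},{"gripper": 0,"offset": [0,0,0],"rotation": [-0.3,0,-0.2]},{"gripper": 0,"offset": [0,0,0],"rotation": [0,0,0]}]}}

```text
clock: 24.05
position: [0.51, -0.0273, 0.2302]
ee_rot: [0.649, 0.676, 0.241, -0.25]
ft_force: [0.4, 0.4, -0.8]
grip_width: 0.672
grasp_force: 64.2
```

```bash
python3 - <<'E'
from h import *
chk(THICK,XL,RL)
o=manip.get_obs();Rc=R.from_quat(o["ee_rot"]);rim=Rc.apply(RL)+o["position"];ax=Rc.apply(XL)
c,u=peg(*THICK);z=np.zeros((400,800,3),np.uint8)
for i,n in enumerate(["scene","side"]):
    k=cam(n);im=imaging.camera(n);q=proj(k,rim);x0,y0=int(q[0])-50,int(q[1])-50
    print(n,"rim",(q-[x0,y0])*4+[400*i,0],"tip",(proj(k,c+u*.075)-[x0,y0])*4+[400*i,0],"collar",(proj(k,c)-[x0,y0])*4+[400*i,0],"topend",(proj(k,rim-.144*ax)-[x0,y0])*4+[400*i,0])
    z[:,i*400:i*400+400]=cv2.resize(im[y0:y0+100,x0:x0+100],(400,400),interpolation=cv2.INTER_CUBIC)
cv2.imwrite("pics/c5.png",z)
E
```

```text
t 24.05 h 0.09354965835820256 offaxis in tool [-0.0011 -0.0007 -0.0031] F tool [-0.256   0.4496  0.8933] M [-0.9098 -0.0425 -0.0235] ang 0.46383776484277284
scene rim [200.8988 200.9494] tip [209.2534 226.0129] collar [255.6355 322.9116] topend [109.088    8.0228]
side rim [602.6102 200.3547] tip [605.2557 218.9527] collar [625.2272 274.1774] topend [558.3206  77.1658]
```

View pics/c5.png

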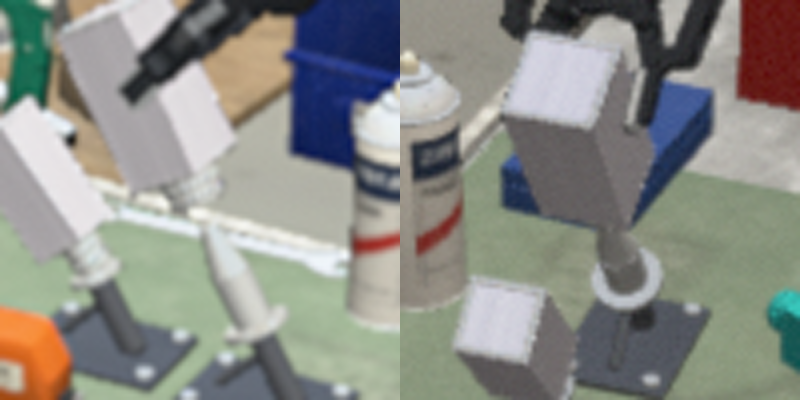

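The rim is at (200,198), as predicted, just above the peg tip at (210,230). Slide on.

Request:
{"api": "jog_arm", "payload": {"deltas": [{"gripper": 0,"offset": [0.001,0.0007,0.0025],"rotation": [0,0,0]},{"gripper": 0,"offset": [-0.0094,0,0.0033],"rotation": [0,0,0]},{"gripper": 0,"offset": [-0.0094,0,0.0033],"rotation": [0,0,0]},{"gripper": 0,"offset": [-0.0094,0,0.0033],"rotation": [0,0,0]},{"gripper": 0,"offset": [-0.0094,0,0.0033],"rotation": [0,0,0]},{"gripper": 0,"offset": [0,0,0],"rotation": [0,0,0]}]}}

```text
clock: 24.75
position: [0.5111, -0.045, 0.1932]
ee_rot: [0.65, 0.676, 0.24, -0.251]
ft_force: [-0.9, -0.9, -0.0]
grip_width: 0.67
grasp_force: 64.2
```

```bash
python3 -c "
from h import *
chk(THICK,XL,RL)"
```

```text
t 24.75 h 0.05259595951055941 offaxis in tool [-0.0001 -0.0005 -0.0001] F tool [-0.6997 -0.9596 -0.5646] M [-0.8265  0.0083  0.0181] ang 0.4818200261511012
```

Request:
{"api": "jog_arm", "payload": {"deltas": [{"gripper": 0,"offset": [-0.0047,0,0.0017],"rotation": [0,0,0]},{"gripper": 0,"offset": [-0.0047,0,0.0017],"rotation": [0,0,0]},{"gripper": 0,"offset": [-0.0047,0,0.0017],"rotation": [0,0,0]},{"gripper": 0,"offset": [-0.0047,0,0.0017],"rotation": [0,0,0]},{"gripper": 0,"offset": [-0.0047,0,0.0017],"rotation": [0,0,0]},{"gripper": 0,"offset": [0,0,0],"rotation": [0,0,0]}]}}

```text
clock: 25.35
position: [0.512, -0.0568, 0.1724]
ee_rot: [0.649, 0.677, 0.24, -0.251]
ft_force: [0.7, 0.3, -1.9]
grip_width: 0.666
grasp_force: 64.2
```

```bash
python3 -c "
from h import *
chk(THICK,XL,RL)"
```

```text
t 25.35 h 0.0287331580287279 offaxis in tool [0.     0.0001 0.    ] F tool [-1.014   0.7033  1.5966] M [-0.8347 -0.0653  0.0217] ang 0.45915698587263987
```

Request:
{"api": "jog_arm", "payload": {"deltas": [{"gripper": 0,"offset": [-0.0047,0,0.0017],"rotation": [0,0,0]},{"gripper": 0,"offset": [-0.0047,0,0.0017],"rotation": [0,0,0]},{"gripper": 0,"offset": [-0.0047,0,0.0017],"rotation": [0,0,0]},{"gripper": 0,"offset": [-0.0047,0,0.0017],"rotation": [0,0,0]},{"gripper": 0,"offset": [-0.0047,0,0.0017],"rotation": [0,0,0]},{"gripper": 0,"offset": [0,0,0],"rotation": [0,0,0]}]}}

```text
clock: 25.95
position: [0.5124, -0.0691, 0.1506]
ee_rot: [0.649, 0.677, 0.24, -0.251]
ft_force: [-1.1, -1.1, -0.7]
grip_width: 0.663
grasp_force: 64.2
```

```bash
python3 -c "
from h import *
chk(THICK,XL,RL)"
```

```text
t 25.95 h 0.003677201494546551 offaxis in tool [0.0001 0.     0.0002] F tool [-1.2891 -1.0979 -0.137 ] M [-0.8946 -0.0223  0.0037] ang 0.46043884576244737
```

Request:
{"api": "jog_arm", "payload": {"deltas": [{"gripper": 0,"offset": [-0.0015,0,0.0005],"rotation": [0,0,0]},{"gripper": 0,"offset": [-0.0015,0,0.0005],"rotation": [0,0,0]},{"gripper": 0,"offset": [-0.0015,0,0.0005],"rotation": [0,0,0]},{"gripper": 0,"offset": [0,0,0],"rotation": [0,0,0]}]}}

```text
clock: 26.35
position: [0.5129, -0.0705, 0.1483]
ee_rot: [0.648, 0.677, 0.241, -0.251]
ft_force: [-2.1, 1.9, 5.8]
grip_width: 0.667
grasp_force: 64.7
```

```bash
python3 -c "
from h import *
chk(THICK,XL,RL)"
```

```text
t 26.35 h 0.0009807234615165296 offaxis in tool [0.0001 0.0006 0.0003] F tool [ 5.2855 -1.9622 -3.1232] M [0.4032 0.4229 0.2698] ang 0.4954544378177471
```

Collar contact felt at h ≈ 1 mm. Press 1 mm more, release and withdraw.

Request:
{"api": "jog_arm", "payload": {"deltas": [{"gripper": 0,"offset": [-0.001,0,0.0003],"rotation": [0,0,0]},{"gripper": 0,"offset": [0,0,0],"rotation": [0,0,0]},{"gripper": 1,"offset": [0,0,0],"rotation": [0,0,0]},{"gripper": 1,"offset": [0,0,0],"rotation": [0,0,0]},{"gripper": 1,"offset": [0,0,0],"rotation": [0,0,0]},{"gripper": 1,"offset": [0,0,0],"rotation": [0,0,0]},{"gripper": 1,"offset": [0,0,0],"rotation": [0,0,0]},{"gripper": 1,"offset": [0,0,0],"rotation": [0,0,0]},{"gripper": 1,"offset": [0,0,-0.02],"rotation": [0,0,0]},{"gripper": 1,"offset": [0,0,-0.02],"rotation": [0,0,0]},{"gripper": 1,"offset": [0,0,-0.025],"rotation": [0,0,0]},{"gripper": 1,"offset": [0,0,-0.025],"rotation": [0,0,0]},{"gripper": 1,"offset": [0,0,-0.025],"rotation": [0,0,0]},{"gripper": 1,"offset": [0,0,-0.025],"rotation": [0,0,0]},{"gripper": 1,"offset": [0,0,-0.025],"rotation": [0,0,0]},{"gripper": 1,"offset": [0,0,0],"rotation": [0,0,0]},{"gripper": 1,"offset": [0,0,0],"rotation": [0,0,0]}]}}

```text
clock: 28.05
position: [0.5173, -0.1792, 0.2712]
ee_rot: [0.649, 0.677, 0.241, -0.25]
ft_force: [-0.7, 1.6, -0.2]
grip_width: 1.0
grasp_force: 0.0
```

```bash
python3 - <<'E'
from h import *
z=np.zeros((480,800,3),np.uint8)
for i,n in enumerate(["scene","side"]):
    k=cam(n);im=imaging.camera(n);x0,y0=[(290,190),(265,190)][i]
    for nm,P in (("thin",THIN),("thick",THICK)):
        c,u=peg(*P);print(n,nm,"collar",(proj(k,c)-[x0,y0])*4+[400*i,0])
    z[:,i*400:i*400+400]=cv2.resize(im[y0:y0+120,x0:x0+100],(400,480),interpolation=cv2.INTER_CUBIC)
cv2.imwrite("pics/c6.png",z)
E
```

```text
scene thin collar [127.0245 215.4257]
scene thick collar [287.6355 266.9116]
side thin collar [637.4436 236.8336]
side thick collar [721.2272 130.1774]
```

View pics/c6.png

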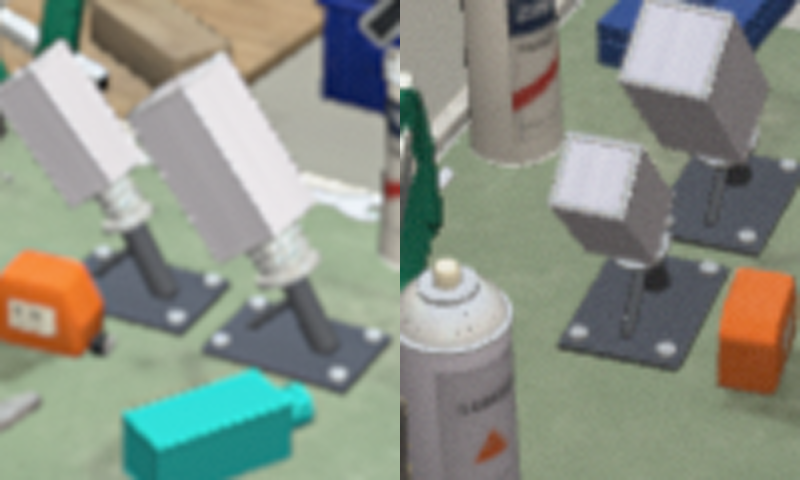

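Both tins are home on their collars, at (127,215) and (288,267) in the scene crop. The bystanders have not moved and the gripper is clear.

```bash
python3 -c "
from workcell import workorder
print(workorder.hand_in())"
```

```text
the job is handed in; nothing more can be done
None
```

Both tins hang neck down on their matching pegs (large on thick, small on thin) with their rims on the collars, and the job is handed in at about 28 s; the verdict was not reported back.

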